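# Clamp the bottle with the removable crank key

### The arm

A 6-joint arm with a two-finger parallel gripper is mounted at the origin on a cart in front of the work surface, level with it; the furniture and walls round the work are solid. World frame = base frame: x ahead of the robot, y to its left, z up, the work surface at z = 0. Lengths are in mm, angles in rad, forces in N, time in s.
With the tool pointing down it reaches from about 375 to 750 mm from the base axis. Payload 9 kg.
Tool frame: the origin (TCP) lies midway between the tips of the shut fingers; the grasp point (between the pads) lies 19 mm behind it (ctrl.tcp_to_grasp is the distance from the TCP to the grasp point, in mm); z points along the fingers, y is the line along which they close (so a half turn about z gives the same grasp; the last joint's range is limited). The gripper opens to 85 mm and grips with 20 to 120 N. Pads are 22 mm wide; open, the fingers measure 114 mm over their backs; the gripper's body (76 mm by 85 mm) begins 54 mm behind the grasp point. The pads swing forward as they close: fully open they stand 13 mm farther back than shut.
Start: joints at [-1.41, 0.104, 0.097, 1.564, 0, 1.353], TCP at [221.895, -557.494, 231.331] pointing down, gripper open.
Joint ranges: [-2.99, 2.99], [-0.84, 1.86], [-1.1, 1.16], [-1.84, 2.11], [-1.51, 1.56], [-3.14, 3.14]. Speed limits (rad/s): [2.22, 2.22, 2.57, 3.14, 3.14, 3.14].

### API

Orientations are given as a unit quaternion [w, x, y, z].
In Python, from plant import readout, eyes, workorder, ctrl gives the robot as it stands. The module is installed in compiled form; this text tells all that it offers.
- The arm moves only by the shell command python3 -m crank 'ROWS' [OPENING] [FORCE]. ROWS is JSON, a list of rows, each a list of 6 numbers: the shift along the tool's x, y, z scaled (see below), then the turn, a rotation vector about the tool's x, y, z scaled (see below). A call has 1 to 5 rows; each row shifts and turns the commanded pose from where the row before left it, along the tool's axes as they then stand; what a row does not reach is not made up. The controller multiplies each number of a shift by 20 mm and each number of a turn by 90 degrees. A row lasts 1/10 s, in which the tool goes at most 50 mm and 8.59 degrees, less where a joint would pass 70% of its speed; a pose out of reach is approached as far as the arm can. A call with a number of a shift or a turn outside -1 to 1 is refused whole. A call with a gripper value outside its range is refused whole. OPENING is the opening in per cent of the stroke, from 0 (shut) to 100 (fully open), set as the call begins (- or left out, the last holds). The fingers move at their own pace and stop on an object; FORCE is the grip in N (left out, the last holds). Time passes only in rows, so rows that do not move let the fingers close. It gives the time, the measured TCP pose, the force, the opening and the grip force at its end, in the units of the state.
- readout.get_state(): the state, without advancing time (a new reading comes with each control period).
- eyes.get_image(name): name is "side" or "top" or "wrist"; returns a dict with "img" (420x560x3 uint8, blue, green, red), "K" (3x3 intrinsics, pixels), "xyz" and "orientation" of the camera in the world. Camera axes: x right, y down, z forward; pixel columns grow to the right and rows downward; lengths in mm; the calibration is good to about 2 mm. A picture is of the moment at which its call begins. There is no depth.
- workorder.finish_job(): hands the job in; it is judged then, once.
The state is a dict: "time_s": time; "joints": joint angles; "qvel": joint speeds; "joint_torque": joint torques, N m; "tool_pos": TCP position; "tool_rot": TCP orientation; "wrist_force": force on the tool from outside, world axes, zero at the start; "ft_torque": the same for the moment, N m; "width": finger opening in mm; "gripper_force": force on a finger pad.
Only numpy, scipy, OpenCV 4.12 (cv2) and the standard library are available. Lean on these libraries where they do the work, as an engineer would, in place of code of your own. Each camera call takes 0.05 s, during which the arm holds its last target. There are 200 camera calls.

### The job

The brown bottle stands loose in the small blue bench vice. Take the crank key from the green mat and fit it fully down onto the vice's square shaft, then turn it clockwise seen from above (pushing the red post round is enough) until the shaft stops and the bottle is held in the V. Lift the crank off again and stand it back on the green mat, socket down, with its hub and post both over the mat; do not tip the bottle or disturb the things around.

Things in the scene. Friction and masses are not known exactly. Their poses are not given: they have to be found in the camera images.
- vice: small bench bottle vice, fixed to the bench: grey base plate 90 x 232 x 12 mm, a blue gear housing 78 x 80 mm whose top is 100 mm above the bench, a flat rubber-faced jaw and a fixed aluminium V-jaw (tops 62 mm above the bench). Origin on the bench under the shaft's axis; z up, +y points from the shaft to the bottle and the V; the base plate runs from y = -47 to +185 mm, x = +-45 mm.
- shaft_seat (a point): centre of the top of the steel collar (50 mm diameter, 104 mm above the bench) that turns with the vertical square shaft. The shaft, 16 mm square, stands 30 mm above this point; its upper 7 mm taper to 7 mm square. z up along the shaft, x and y across the flats (they turn with the shaft). Crank fully down: its underside rests on this collar.
- shaft (a joint): angle of the square shaft: 0 jaw fully open, grows when turned clockwise seen from above, 2.2 rad = stop, jaw closed. Stays where it is left; needs about 0.25 N m to turn, a little more while it clamps (about 4 to 5 N at the crank's post).
- vice_v (a point): point on the base plate (12 mm above the bench) under the centre of the bottle when it is clamped in the V; fixed to the vice, 109 mm from the shaft's axis along the vice's y; same axes as the vice.
- bottle: loose round brown glass bottle with black cap, 44 mm diameter, 85 mm tall, standing upright on the vice's base plate between rubber jaw and V (top 97 mm above the bench); origin at the centre of its underside. The closing jaw slides it into the V.
- crank: loose steel crank key, 0.3 kg. Hub 38 x 38 mm, 46 tall, square socket 18 mm wide, 36 deep in its underside; flat arm 16 wide, 18 to 27 mm above the underside, along +x to a red post at x = 70. Origin: centre of the hub's underside, z up, socket sides along x and y. Grip the hub across y. Fits the shaft in any of four quarter turns (play 7 degrees each way). Stands by itself on its hub.
- crank_post (a point): middle of the red post, 70 mm from the hub's centre along the crank's x and 45 mm above the hub's underside; post 18 mm diameter, fixed to the arm, from 28 to 63 mm above the underside (free height 35 mm for pushing).
- mat: thin green mat 160 x 160 x 3 mm, fixed flat on the bench; origin at the centre of its underside, top 3 mm above it, sides along its x and y. Right of it a large fixed glass carboy stands on the bench, 0.3 m wide, about x = 0.54, y = -0.64 in the world: swing round it.
- beaker: bystander: small glass beaker, 62 mm wide, 78 mm tall, behind the vice; origin under its centre.
- bench_timer: bystander: white square timer, 62 x 62 x 22 mm; origin under its centre.
- cap: bystander: orange screw cap, 53 mm diameter, 24 mm tall, to the left of the vice; origin under its centre.
Things that resemble listed ones, but are neither listed nor needed, are in the scene too. What is shaped like the bottle but orange is not meant.

How it is judged (in metres and radians):
On the way, in this order (a step that is already met when the one before it is completed fails the run):
1. the crank sits fully down on the square shaft (horizontal distance between crank and shaft_seat below 0.004 m and z of crank in the frame of shaft_seat below 0.003 m and angle between crank's own z axis and vertical below 0.12 rad), for 0.2 s.
2. the shaft is turned clockwise to its stop with the crank still on it (all of step 1 and value of joint shaft above 2.1 rad), for 0.2 s.
At the end, for the whole second after the job is handed in: The shaft stays turned to its stop (over 2.08 of 2.2 rad), the bottle is upright (within 0.1 rad) and within 4 mm of its clamped place in the V, and the crank stands at rest and upright (within 0.1 rad) on its hub on the mat, hub centre and post both inside the mat's edges (value of joint shaft above 2.08 rad and horizontal distance between bottle and vice_v below 0.004 m and angle between each of bottle, crank's own z axis and vertical below 0.1 rad and x of crank in the frame of mat between -0.08 and 0.08 m and y of crank in the frame of mat between -0.08 and 0.08 m and x of crank_post in the frame of mat between -0.08 and 0.08 m and y of crank_post in the frame of mat between -0.08 and 0.08 m and z of crank in the frame of mat below 0.007 m and linear speed of crank below 0.02 m/s); the robot touches nothing.
It fails at once if the bottle is tipped (over 0.35 rad) (angle between bottle's own z axis and vertical above 0.35 rad).
It fails at once if beaker, timer or orange cap moved more than 30 mm (distance of any of beaker, bench_timer, cap from where it was at the start of the episode above 0.03 m).
It also fails if it takes over 72 s, if anything falls off the work surface, if the arm or the gripper's body presses on something with over 40 N, if the wrist force passes 120 N, or if a joint passes its speed limit or range.

## Working session

There is one attempt and no reset: what is moved stays moved. The work goes in short steps, Python scripts to look and compute and a shell command to move; the robot and the scene stay as the last step left them, time stands still between calls to the robot, and variables do not carry over. Pictures are saved under pics/ and viewed, at most 10 in all, crops included, and the job is handed in when it is done.

```bash
mkdir -p pics
cat > h.py <<'E'
import numpy as np, cv2, pickle
from scipy.spatial.transform import Rotation as R
from plant import readout, eyes, workorder, ctrl
def rot(q): return R.from_quat([q[1],q[2],q[3],q[0]])
def snap(n,save=None):
    d=eyes.get_image(n)
    if save: cv2.imwrite('pics/'+save+'.png',d['img']); pickle.dump(d,open('pics/'+save+'.pkl','wb'))
    return d
def load(s): return pickle.load(open('pics/'+s+'.pkl','rb'))
def ray(d,u,v):
    r=rot(d['orientation']).apply(np.linalg.inv(d['K'])@[u,v,1]); return np.array(d['xyz'],float),r
def plane(d,u,v,z):
    o,r=ray(d,u,v); return o+r*(z-o[2])/r[2]
def proj(d,p):
    c=d['K']@rot(d['orientation']).inv().apply(np.array(p,float)-d['xyz']); return c[:2]/c[2]
def tri(d1,p1,d2,p2):
    A=[];b=[]
    for d,p in((d1,p1),(d2,p2)):
        o,r=ray(d,*p); r/=np.linalg.norm(r); M=np.eye(3)-np.outer(r,r); A.append(M); b.append(M@o)
    return np.linalg.solve(sum(A),sum(b))
def blobs(img,lo,hi,amin=60):
    m=cv2.inRange(cv2.cvtColor(img,cv2.COLOR_BGR2HSV),np.array(lo),np.array(hi))
    n,_,s,c=cv2.connectedComponentsWithStats(m)
    return m,[(s[i,4],c[i].round(1).tolist(),s[i,:4].tolist()) for i in range(1,n) if s[i,4]>=amin]
E
python3 - <<'E'
from h import *
for n in('top','side','wrist'):
    d=snap(n,n+'0'); print(n,d['xyz'],d['orientation'],d['K'][0,0])
a=cv2.imread('pics/top0.png');b=cv2.imread('pics/side0.png')
s=readout.get_state();print(s['tool_pos'],s['tool_rot'],s['width'],ctrl.tcp_to_grasp)
E
```

```text
top [ 392.53066637   57.87293926 1493.66472381] [ 0.03695127 -0.70194344  0.70992359 -0.04380071] 530.9526063794357
side [522.19796657 713.85061571 756.9363833 ] [ 0.00674893 -0.03870863  0.92151308 -0.38635442] 396.987317057998
wrist [ 297.64363627 -528.26059625  372.47351018] [ 0.13074307  0.81722697 -0.55406017 -0.08979786] 323.2107107403019
[ 221.82737746 -557.20565818  230.69696941] [-5.18727315e-04  9.82118630e-01  1.88262391e-01 -1.33386538e-05] 85.30118310919056 18.700000000000003
```

View pics/top0.png

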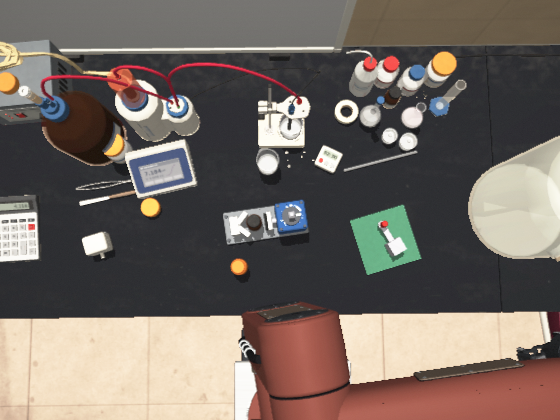

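View pics/side0.png

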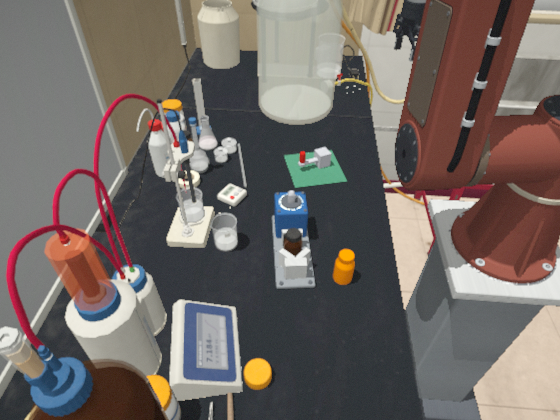

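The top view shows the crank on the green mat, with its hub at about (397,246) and its post at (383,224). The shaft is at about (292,215) and the brown bottle at (254,222). The side view agrees: the shaft is at (291,197) and the orange look-alike at (344,268).

Run:
```python
from h import *
t=load('top0');s=load('side0')
m,b=blobs(t['img'],(60,80,60),(85,255,255),400);print('green',b)
ms=m
c=max(cv2.findContours(m,0,2)[0],key=cv2.contourArea);r=cv2.minAreaRect(cv2.convexHull(c));bx=cv2.boxPoints(r)
bw=np.array([plane(t,*p,3) for p in bx]);print('mat',bw.round(),bw.mean(0))
for n,d in(('t',t),('s',s)):
    red=[x for lo,hi in(((0,150,90),(6,255,255)),((174,150,90),(180,255,255))) for x in blobs(d['img'],lo,hi,8)[1]]
    print(n,'red',red)
    print(n,'blue',blobs(d['img'],(105,150,60),(120,255,255),150)[1])
print('hub~',plane(t,397,246,49),'post~',plane(t,383,224,66),'shaft~',plane(t,292,215,134),'bottle~',plane(t,254,222,97))
# hub top mask: whitish inside mat
x0,y0=365,205
h=cv2.cvtColor(t['img'],cv2.COLOR_BGR2HSV)[y0:275,x0:425]
w=((h[...,1]<60)&(h[...,2]>120)).astype(np.uint8)
w=cv2.erode(w,np.ones((7,7)));n,_,st,ce=cv2.connectedComponentsWithStats(w);print('hub',st,ce+[x0,y0])
big=np.hstack([cv2.resize(t['img'][195:280,215:325],None,fx=3.6,fy=3.6,interpolation=2),cv2.resize(t['img'][195:280,340:440],None,fx=3.6,fy=3.6,interpolation=2)])
cv2.imwrite('pics/crop1.png',big)
```

```text
green [(np.int32(2786), [383.9, 239.2], [350, 205, 72, 70])]
mat [[ 536. -168.    3.]
 [ 584. -324.    3.]
 [ 427. -366.    3.]
 [ 381. -212.    3.]] [ 481.95383026 -267.32906588    3.        ]
t red [(np.int32(125), [369.2, 63.7], [364, 57, 12, 14]), (np.int32(191), [390.7, 63.6], [383, 56, 16, 16]), (np.int32(263), [119.4, 81.7], [107, 68, 25, 31]), (np.int32(10), [131.4, 77.8], [129, 76, 5, 4]), (np.int32(15), [299.0, 101.6], [297, 100, 5, 4]), (np.int32(18), [20.3, 115.1], [16, 114, 9, 4]), (np.int32(34), [383.9, 223.6], [381, 221, 7, 6]), (np.int32(21), [31.2, 225.9], [29, 224, 5, 5]), (np.int32(729), [198.7, 73.1], [113, 62, 184, 44]), (np.int32(323), [77.6, 79.8], [41, 75, 87, 24]), (np.int32(86), [147.7, 92.2], [130, 86, 42, 16]), (np.int32(11), [298.5, 98.5], [297, 96, 4, 5])]
t blue [(np.int32(419), [290.0, 217.9], [275, 201, 32, 32])]
s red [(np.int32(13), [339.5, 75.6], [338, 73, 5, 7]), (np.int32(122), [154.8, 124.8], [148, 119, 15, 12]), (np.int32(26), [175.7, 143.5], [174, 139, 5, 8]), (np.int32(56), [302.0, 156.3], [300, 151, 5, 12]), (np.int32(73), [63.9, 238.8], [59
[... 1341 characters left out ...]
], [12, 252, 7, 22]), (np.int32(16), [128.4, 258.2], [125, 255, 7, 10]), (np.int32(21), [14.2, 285.0], [12, 278, 5, 15]), (np.int32(42), [18.6, 301.5], [15, 292, 8, 19]), (np.int32(47), [24.7, 318.7], [21, 309, 9, 19]), (np.int32(13), [30.2, 331.2], [28, 329, 6, 5]), (np.int32(46), [35.7, 340.5], [30, 335, 13, 13])]
s blue [(np.int32(772), [290.3, 216.1], [275, 192, 33, 45])]
hub~ [ 459.66058986 -288.98799092   49.        ] post~ [ 518.71966807 -249.23553067   66.        ] shaft~ [ 5.38562750e+02 -5.38062042e-01  1.34000000e+02] bottle~ [525.0347716  98.5415883  97.       ]
hub [[   0    0   60   70 4138]
 [  27   36   10   10   62]] [[394.47825036 239.41807637]
 [395.9516129  244.96774194]]
```

View pics/crop1.png

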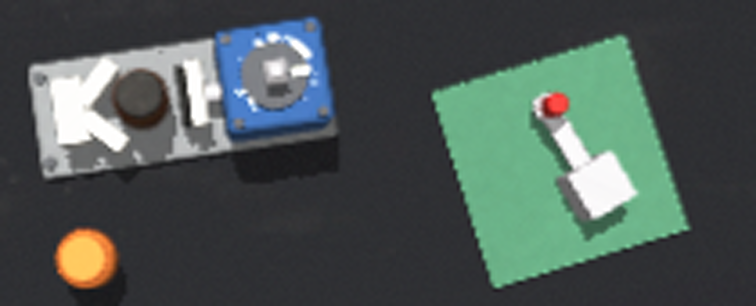

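The crop gives a crank yaw of about 34°, a mat centre near (482,-267) and a vice yaw of about 8°. I'll move above the crank, then turn the wrist by about 192° so the last joint has range for the crank turn.

```bash
python3 -m crank '[[0.95,-0.476,0,0,0,0],[0.95,-0.476,0,0,0,0],[0.95,-0.476,0,0,0,0],[0.95,-0.476,0,0,0,0],[0.95,-0.476,0,0,0,0]]' 100 60
python3 -m crank '[[0.95,-0.476,0,0,0,0],[0.95,-0.476,0,0,0,0],[0.95,-0.476,0,0,0,0],[0.95,-0.476,0,0,0,0],[0.95,-0.476,0,0,0,0]]'
python3 -m crank '[[0.95,-0.476,0,0,0,0],[0.95,-0.476,0,0,0,0],[0.95,-0.476,0,0,0,0],[0.95,-0.476,0,0,0,0],[0.95,-0.476,0,0,0,0]]'
python3 -m crank '[[0.95,-0.476,0,0,0,0],[0.95,-0.476,0,0,0,0],[0,0,0,0,0,-0.089],[0,0,0,0,0,-0.089],[0,0,0,0,0,-0.089]]'
python3 -m crank '[[0,0,0,0,0,-0.089],[0,0,0,0,0,-0.089],[0,0,0,0,0,-0.089],[0,0,0,0,0,-0.089],[0,0,0,0,0,-0.089]]'
python3 -m crank '[[0,0,0,0,0,-0.089],[0,0,0,0,0,-0.089],[0,0,0,0,0,-0.089],[0,0,0,0,0,-0.089],[0,0,0,0,0,-0.089]]'
python3 -m crank '[[0,0,0,0,0,-0.089],[0,0,0,0,0,-0.089],[0,0,0,0,0,-0.089],[0,0,0,0,0,-0.089],[0,0,0,0,0,-0.089]]'
python3 -m crank '[[0,0,0,0,0,-0.089],[0,0,0,0,0,-0.089],[0,0,0,0,0,-0.089],[0,0,0,0,0,-0.089],[0,0,0,0,0,-0.089]]'
python3 -m crank '[[0,0,0,0,0,-0.089],[0,0,0,0,0,0],[0,0,0,0,0,0]]'
python3 - <<'E'
from h import *
d=snap('wrist','w1');s=readout.get_state();r=rot(s['tool_rot'])
print(np.round(s['joints'],2),r.as_matrix().round(3)[:,0])
d['R']=r.as_matrix();d['p']=s['tool_pos']
print(d['xyz'],r.inv().apply(np.array(d['xyz'])-s['tool_pos']))
for p in([461,-287,49],[519,-248,66]):print(proj(d,p))
E
```

```text
time_s: 0.65
tool_pos: [294.0, -476.2, 231.4]
tool_rot: [0.0, 0.982, 0.189, 0.0]
wrist_force: [-0.1, -0.2, -0.1]
width: 85.7
gripper_force: 0.0
time_s: 1.15
tool_pos: [364.4, -396.6, 231.4]
tool_rot: [0.0, 0.982, 0.189, 0.0]
wrist_force: [0.3, -0.6, -0.3]
width: 85.5
gripper_force: 0.0
time_s: 1.65
tool_pos: [434.8, -317.2, 231.4]
tool_rot: [0.0, 0.982, 0.189, 0.0]
wrist_force: [-0.5, -0.3, -0.4]
width: 85.7
gripper_force: 0.0
time_s: 2.15
tool_pos: [462.6, -285.8, 231.4]
tool_rot: [-0.0, 0.92, 0.392, 0.0]
wrist_force: [-0.1, -0.6, -0.1]
width: 85.5
gripper_force: 0.0
time_s: 2.65
tool_pos: [462.4, -286.1, 231.4]
tool_rot: [0.0, 0.73, 0.683, 0.0]
wrist_force: [0.4, 0.9, 0.2]
width: 85.6
gripper_force: 0.0
time_s: 3.15
tool_pos: [462.4, -286.1, 231.4]
tool_rot: [0.0, 0.452, 0.892, 0.0]
wrist_force: [0.9, -0.6, 0.3]
width: 85.5
gripper_force: 0.0
time_s: 3.65
tool_pos: [462.4, -286.1, 231.4]
tool_rot: [0.0, 0.119, 0.993, 0.0]
wrist_force: [-0.6, 0.0, 0.4]
width: 85.6
gripper_force: 0.0
time_s: 4.15
tool_pos: [462.4, -286.1, 231.4]
tool_rot: [0.0, -0.228, 0.974, -0.0]
wrist_force: [-0.2, -0.0, 0.4]
width: 85.5
gripper_force: 0.0
time_s: 4.45
tool_pos: [462.3, -286.7, 231.4]
tool_rot: [0.0, -0.29, 0.957, -0.0]
wrist_force: [0.1, 0.3, -0.1]
width: 85.7
gripper_force: 0.0
[-0.8  -0.07 -0.08  1.56 -0.   -1.39] [-0.831 -0.556 -0.   ]
[ 396.41374065 -332.10867848  373.23702678] [  79.87438624   -0.96433723 -141.87013012]
[274.88230625 191.28107025]
[275.04750146 260.21600115]
```

View pics/w1.png

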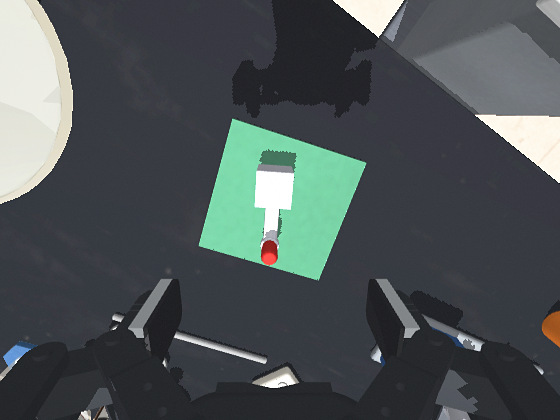

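The wrist view shows the hub's top face at about (274,190), the arm running down the image and the post top at about (269,250). Next I'll measure the exact hub centre and yaw.

```bash
cat >> h.py <<'E'
def toolmove(dx,dy):
    s=readout.get_state(); return rot(s['tool_rot']).inv().apply([dx,dy,0]).round(1), np.array(s['tool_pos']).round(1), np.degrees(rot(s['tool_rot']).as_euler('xyz')[2]).round(1)
E
python3 - <<'E'
from h import *
d=load('w1')
g=cv2.cvtColor(d['img'],cv2.COLOR_BGR2HSV)
m=np.zeros(g.shape[:2],np.uint8); m[150:225,235:320]=255
w=((g[...,1]<40)&(g[...,2]>200)&(m>0)).astype(np.uint8)
w=cv2.morphologyEx(w,cv2.MORPH_OPEN,np.ones((23,23)))
c=max(cv2.findContours(w,0,2)[0],key=cv2.contourArea);r=cv2.minAreaRect(c);b=cv2.boxPoints(r)
P=np.array([plane(d,*p,49) for p in b]);print(r,P.round(1));h=P.mean(0)
e=P[1]-P[0];print('centre',h,'edge yaw mod90',np.degrees(np.arctan2(e[1],e[0]))%90)
print('sides',np.linalg.norm(P-np.roll(P,1,0),axis=1))
b=[x for x in blobs(d['img'],(0,150,90),(6,255,255),30)[1] if 240<x[1][0]<300]; print(b)
x,y,ww,hh=b[0][2]
for q in((b[0][1][0],y+ww/2),(b[0][1][0],y+hh-ww/2)):
    p=plane(d,*q,66);print(q,p,np.degrees(np.arctan2(p[1]-h[1],p[0]-h[0])),np.linalg.norm((p-h)[:2]))
print(toolmove(*(h[:2]-readout.get_state()['tool_pos'][:2])))
E
```

```text
((273.5, 190.0), (36.0, 35.0), 90.0) [[ 455.  -314.    49. ]
 [ 435.4 -284.6   49. ]
 [ 466.5 -263.    49. ]
 [ 486.9 -293.4   49. ]]
centre [ 460.949187   -288.74422221   49.        ] edge yaw mod90 33.75775173522541
sides [37.91742802 35.33731737 37.92012617 36.62426121]
[(np.int32(323), [268.9, 252.4], [261, 240, 16, 25])]
(268.9, 248.0) [ 510.98355494 -261.02553288   66.        ] 28.986145703366688 57.199333155102316
(268.9, 257.0) [ 519.4942457  -255.39077758   66.        ] 29.670404797315005 67.37934525283438
(array([ 2.1, -0.8,  0. ]), array([ 462.3, -286.9,  231.4]), np.float64(-146.2))
```

```bash
python3 -m crank '[[0.1,-0.04,0.9,0,0,0.037],[0,0,0.9,0,0,0],[0,0,0.9,0,0,0],[0,0,0.9,0,0,0],[0,0,0.9,0,0,0]]' | head -2
python3 -m crank '[[0,0,0.9,0,0,0],[0,0,0.9,0,0,0],[0,0,0.9,0,0,0],[0,0,0.9,0,0,0],[0,0,0.9,0,0,0]]' | head -2
python3 -m crank '[[0,0,0.9,0,0,0],[0,0,0.8,0,0,0],[0,0,0.35,0,0,0],[0,0,0,0,0,0],[0,0,0,0,0,0]]'
python3 -m crank '[[0,0,0,0,0,0],[0,0,0,0,0,0],[0,0,0,0,0,0],[0,0,0,0,0,0],[0,0,0,0,0,0]]' 0 50
python3 -m crank '[[0,0,0,0,0,0],[0,0,0,0,0,0],[0,0,0,0,0,0],[0,0,0,0,0,0],[0,0,0,0,0,0]]'
```

```text
time_s: 5.0
tool_pos: [461.0, -289.1, 140.6]
time_s: 5.5
tool_pos: [461.0, -289.2, 50.6]
time_s: 6.0
tool_pos: [461.2, -289.6, 11.0]
tool_rot: [0.0, -0.264, 0.965, -0.0]
wrist_force: [-0.1, 0.2, 0.5]
width: 85.3
gripper_force: 0.0
time_s: 6.5
tool_pos: [461.2, -289.8, 10.9]
tool_rot: [0.0, -0.264, 0.965, -0.0]
wrist_force: [-1.2, 0.1, 5.0]
width: 37.5
gripper_force: 51.1
time_s: 7.0
tool_pos: [461.2, -289.7, 10.9]
tool_rot: [0.0, -0.264, 0.965, -0.0]
wrist_force: [-1.2, 1.1, 6.7]
width: 37.0
gripper_force: 51.1
```

The crank is gripped at 37 mm width, with the tool 7.9 mm above its underside. Lifting and moving next to the shaft for a close look.

```bash
python3 -m crank '[[0,0,-0.3,0,0,0],[0,0,-0.9,0,0,0],[0,0,-0.9,0,0,0],[0,0,-0.9,0,0,0],[0,0,-0.9,0,0,0]]'
python3 -m crank '[[0,0,-0.9,0,0,0],[0,0,-0.9,0,0,0],[0,0,-0.9,0,0,0],[0,0,-0.9,0,0,0],[0,0,-0.9,0,0,0]]' |head -2
python3 -m crank '[[0,0,-0.9,0,0,0],[0,0,-0.9,0,0,0],[0,0,-0.9,0,0,0],[-0.855,0.614,0,0,0,0],[-0.855,0.614,0,0,0,0]]' |head -2
python3 -m crank '[[-0.855,0.614,0,0,0,0],[-0.855,0.614,0,0,0,0],[-0.855,0.614,0,0,0,0],[-0.855,0.614,0,0,0,0],[-0.855,0.614,0,0,0,0]]' |head -2
python3 -m crank '[[-0.855,0.614,0,0,0,0],[-0.855,0.614,0,0,0,0],[-0.855,0.614,0,0,0,0],[-0.855,0.614,0,0,0,0],[-0.855,0.614,0,0,0,0]]' |head -2
python3 -m crank '[[-0.855,0.614,0,0,0,0],[-0.855,0.614,0,0,0,0],[-0.855,0.614,0,0,0,0],[0,0,0,0,0,0.0837],[0,0,0,0,0,0.0837]]' |head -2
python3 -m crank '[[0,0,0,0,0,0.0837],[0,0,0,0,0,0],[0,0,0,0,0,0],[0,0,0,0,0,0]]'
python3 - <<'E'
from h import *
d=snap('wrist','w2');print(readout.get_state()['joints'])
print(proj(d,[539,-1,134]))
cv2.imwrite('pics/w2c.png',d['img'][:, :])
E
```

```text
time_s: 7.5
tool_pos: [460.6, -289.1, 88.7]
tool_rot: [-0.0, -0.264, 0.965, 0.0]
wrist_force: [0.8, 0.4, -3.8]
width: 38.0
gripper_force: 50.5
time_s: 8.0
tool_pos: [460.6, -289.1, 178.7]
time_s: 8.5
tool_pos: [477.9, -250.8, 232.7]
time_s: 9.0
tool_pos: [520.2, -153.6, 232.0]
time_s: 9.5
tool_pos: [562.4, -57.2, 231.9]
time_s: 10.0
tool_pos: [587.7, 0.5, 231.7]
time_s: 10.4
tool_pos: [587.8, -0.4, 232.2]
tool_rot: [-0.0, -0.071, 0.997, 0.0]
wrist_force: [0.7, 0.0, -3.2]
width: 37.6
gripper_force: 50.8
[-2.22878418e-01  6.71139540e-02  5.99869684e-02  1.56383332e+00
 -9.83742865e-05 -3.64930705e-01]
[282.94508165 155.56595748]
```

View pics/w2c.png

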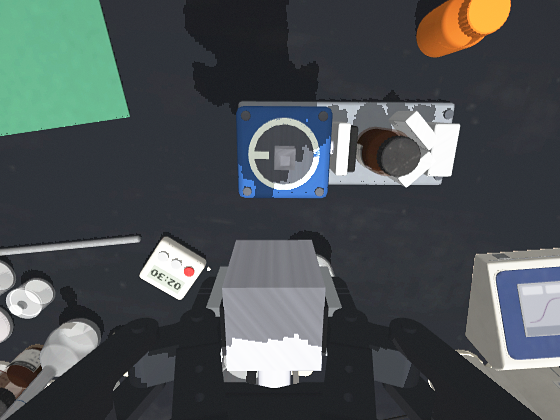

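The wrist view shows the shaft at about (285,157) on the blue housing (240–328, 103–197), and the crank held straight below it in the picture. I'll enlarge both.

Run:
```python
from h import *
d=load('w2');i=d['img']
m,b=blobs(i,(105,120,40),(125,255,255),800);print(b)
mm=np.zeros_like(m);mm[90:210,225:340]=m[90:210,225:340]
ys,xs=np.nonzero(cv2.morphologyEx(mm,cv2.MORPH_OPEN,np.ones((3,3))))
r=cv2.minAreaRect(np.column_stack([xs,ys]).astype(np.float32));P=np.array([plane(d,*p,100) for p in cv2.boxPoints(r)])
print(r,P.round(1),P.mean(0)); e=P[1]-P[0];print('yaw mod90',np.degrees(np.arctan2(e[1],e[0]))%90,np.linalg.norm(e))
print(toolmove(0,0),d['K'][:2,2])
A=cv2.resize(i[125:190,250:325],None,fx=8,fy=8,interpolation=2)
cv2.imwrite('pics/w2z.png',cv2.convertScaleAbs(A,alpha=1.4,beta=10))
```

```text
[(np.int32(4079), [282.7, 149.0], [236, 106, 96, 93])]
((283.04962158203125, 151.625732421875), (95.25440979003906, 91.74007415771484), 0.8425242304801941) [[584.5 -35.7 100. ]
 [509.  -42.6 100. ]
 [499.1  33.1 100. ]
 [573.9  47.  100. ]] [5.41630563e+02 4.76171206e-01 1.00000000e+02]
yaw mod90 5.220742363975546 75.85926640868514
(array([0., 0., 0.]), array([ 5.878e+02, -4.000e-01,  2.322e+02]), np.float64(-171.9)) [273.51169955 217.3674385 ]
```

View pics/w2z.png

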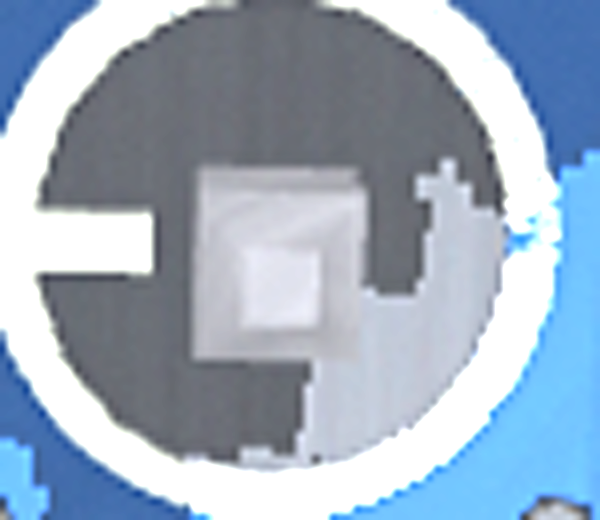

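The shaft's square is aligned with the image, so its yaw matches the tool within 2–3°. Its top face is centred at crop (281,289), which is about pixel (284.6,160.6).

Run:
```python
from h import *
d=load('w2')
a=plane(d,284.6,160.6,134);c=plane(d,283.6,153.7,104);print(a,c)
# held hub: lower front bottom edge and upper edge; bottom z = tcp-7.9
g=cv2.cvtColor(d['img'],cv2.COLOR_BGR2GRAY)
for v in(243,250,260,270):
    row=g[v].astype(int);xs=np.nonzero(row[200:350]>100)[0]+200;print(v,xs.min(),xs.max())
s=readout.get_state();zb=s['tool_pos'][2]-7.9
r=rot(s['tool_rot'])
for u in(233.5,313.5):
    print(u,r.inv().apply(plane(d,u,240,zb)-s['tool_pos']).round(1))
```

```text
[542.46894686   0.76868271 134.        ] [541.14511352   0.73902889 104.        ]
243 235 312
250 233 314
260 200 325
270 200 331
233.5 [ 18.4 -20.7   7.9]
313.5 [18.4 19.3  7.9]
```

```bash
python3 -m crank '[[0.77,0.14,0,0,0,0],[0.77,0.14,0,0,0,0],[0.76,0.135,0,0,0,0],[0,0,0.9,0,0,0],[0,0,0.9,0,0,0]]' |head -2
python3 -m crank '[[0,0,0.9,0,0,0],[0,0,0.9,0,0,0],[0,0,0.4,0,0,0],[0,0,0,0,0,0],[0,0,0,0,0,0]]'
python3 -m crank '[[0,0,0.25,0,0,0],[0,0,0.25,0,0,0],[0,0,0.25,0,0,0],[0,0,0,0,0,0]]'
python3 -m crank '[[0,0,0.15,0,0,0],[0,0,0.15,0,0,0],[0,0,0,0,0,0]]'
```

```text
time_s: 10.95
tool_pos: [541.4, 1.4, 196.7]
time_s: 11.45
tool_pos: [541.4, 1.4, 153.1]
tool_rot: [0.0, -0.07, 0.998, -0.0]
wrist_force: [0.3, -0.1, -2.6]
width: 37.5
gripper_force: 50.8
time_s: 11.85
tool_pos: [540.7, 1.6, 136.3]
tool_rot: [-0.001, -0.07, 0.998, 0.0]
wrist_force: [0.6, 0.3, -2.8]
width: 37.3
gripper_force: 50.8
time_s: 12.15
tool_pos: [541.0, 1.5, 130.8]
tool_rot: [-0.0, -0.07, 0.998, 0.0]
wrist_force: [-1.2, -0.1, -3.3]
width: 37.6
gripper_force: 50.8
```

```bash
python3 -m crank '[[0,0,0.2,0,0,0],[0,0,0.2,0,0,0],[0,0,0,0,0,0]]'
python3 -m crank '[[0,0,0.2,0,0,0],[0,0,0.2,0,0,0],[0,0,0,0,0,0]]'
python3 -m crank '[[0,0,0.1,0,0,0],[0,0,0.05,0,0,0],[0,0,0,0,0,0]]'
```

```text
time_s: 12.45
tool_pos: [540.8, 1.6, 122.5]
tool_rot: [-0.0, -0.07, 0.998, 0.0]
wrist_force: [-0.0, -0.6, -3.2]
width: 37.6
gripper_force: 50.8
time_s: 12.75
tool_pos: [540.8, 1.6, 114.5]
tool_rot: [-0.0, -0.07, 0.998, 0.0]
wrist_force: [0.5, 0.3, -3.0]
width: 37.7
gripper_force: 50.8
time_s: 13.05
tool_pos: [541.1, 1.5, 112.2]
tool_rot: [-0.0, -0.07, 0.998, -0.0]
wrist_force: [-0.0, -0.8, -2.8]
width: 37.3
gripper_force: 50.8
```

```bash
for i in 1; do python3 -m crank '[[0,0,0.05,0,0,0],[0,0,0,0,0,0]]'; python3 -m crank '[[0,0,0.05,0,0,0],[0,0,0,0,0,0]]'; done
```

```text
time_s: 13.25
tool_pos: [541.3, 1.5, 111.9]
tool_rot: [0.0, -0.07, 0.998, -0.0]
wrist_force: [-2.6, 0.1, 1.8]
width: 37.6
gripper_force: 51.3
time_s: 13.45
tool_pos: [541.4, 1.4, 111.8]
tool_rot: [0.0, -0.07, 0.998, -0.0]
wrist_force: [-6.5, 0.6, 10.2]
width: 37.8
gripper_force: 52.5
```

Seated: contact at 10 N with the TCP at 111.8, as expected. Turning clockwise now.

```bash
python3 -m crank '[[0,0,0,0,0,0],[0,0,0,0,0,0],[0,0,0,0,0,0.05],[0,0,0,0,0,0.08],[0,0,0,0,0,0.08]]'
python3 -m crank '[[0,0,0,0,0,0.08],[0,0,0,0,0,0.08],[0,0,0,0,0,0.08],[0,0,0,0,0,0]]'
python3 -c "
from h import *
s=readout.get_state();print(s['ft_torque'],s['joints'])"
```

```text
time_s: 13.95
tool_pos: [541.7, 1.3, 111.8]
tool_rot: [0.001, 0.097, 0.995, -0.0]
wrist_force: [-4.0, 0.5, 9.8]
width: 37.5
gripper_force: 52.3
time_s: 14.35
tool_pos: [541.7, 1.3, 111.8]
tool_rot: [0.001, 0.282, 0.959, -0.0]
wrist_force: [-4.6, 0.6, 9.5]
width: 37.3
gripper_force: 52.2
[ 0.16160547  0.93730431 -0.04043757] [-2.38945718e-01 -6.37307834e-02 -2.89501195e-01  1.34323820e+00
 -2.68811976e-04  3.32226340e-01]
```

```bash
python3 -m crank '[[0,0,0,0,0,0.08],[0,0,0,0,0,0.08],[0,0,0,0,0,0.08],[0,0,0,0,0,0.08],[0,0,0,0,0,0.08]]'|sed -n 2,4p
python3 -c "
from h import *
s=readout.get_state();print(s['ft_torque'])"
python3 -m crank '[[0,0,0,0,0,0.08],[0,0,0,0,0,0.08],[0,0,0,0,0,0.08],[0,0,0,0,0,0.08],[0,0,0,0,0,0.08]]'|sed -n 2,4p
python3 -m crank '[[0,0,0,0,0,0],[0,0,0,0,0,0]]'
python3 -c "
from h import *
s=readout.get_state();print(s['ft_torque'],s['joints'][5]);snap('wrist','w3')"
```

```text
tool_pos: [541.6, 1.3, 111.8]
tool_rot: [0.001, 0.565, 0.825, 0.0]
wrist_force: [-4.0, 0.8, 9.7]
[0.11542641 1.04326871 0.25054591]
tool_pos: [541.6, 1.3, 111.8]
tool_rot: [0.001, 0.792, 0.61, 0.0]
wrist_force: [-4.3, 1.3, 10.2]
time_s: 15.55
tool_pos: [541.6, 1.4, 111.8]
tool_rot: [0.001, 0.791, 0.612, 0.0]
wrist_force: [-5.5, 0.5, 9.7]
width: 37.2
gripper_force: 52.2
[ 0.19736408  1.0404844  -0.08771728] 1.5849484576903126
```

View pics/w3.png

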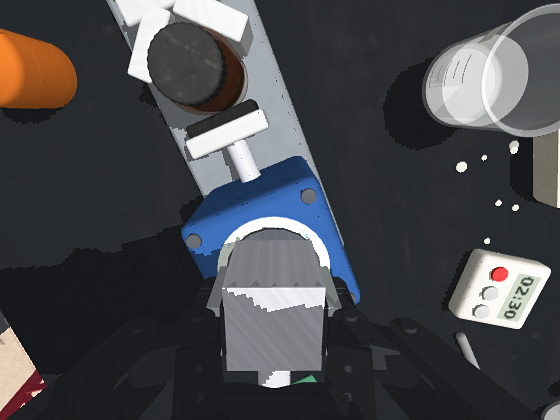

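The jaw has moved out to the bottle, which now stands at the V. About 113° has been turned, so I'll continue to the stop watching the torque.

```bash
cat > q.py <<'E'
from h import *
s=readout.get_state();print('torque',np.round(s['ft_torque'],2),'yaw',toolmove(0,0)[2])
E
python3 -m crank '[[0,0,0,0,0,0.05],[0,0,0,0,0,0.05]]'|sed -n 2,4p; python3 q.py
python3 -m crank '[[0,0,0,0,0,0.04],[0,0,0,0,0,0.02]]'|sed -n 2,4p; python3 q.py
python3 -m crank '[[0,0,0,0,0,0.03]]'|sed -n 2,4p; python3 q.py
```

```text
tool_pos: [541.6, 1.3, 111.8]
tool_rot: [0.001, 0.837, 0.547, 0.0]
wrist_force: [-3.6, 0.2, 9.4]
torque [0.1  1.13 0.3 ] yaw 66.4
tool_pos: [541.6, 1.4, 111.8]
tool_rot: [0.001, 0.862, 0.508, 0.0]
wrist_force: [-5.0, -0.3, 10.5]
torque [0.08 1.11 0.35] yaw 61.0
tool_pos: [541.6, 1.3, 111.8]
tool_rot: [0.001, 0.873, 0.488, 0.0]
wrist_force: [-4.7, 0.2, 10.8]
torque [0.1  1.05 0.3 ] yaw 58.4
```

```bash
python3 -m crank '[[0,0,0,0,0,0.03]]'|sed -n 4p; python3 q.py
python3 -m crank '[[0,0,0,0,0,0.02]]'|sed -n 4p; python3 q.py
python3 -m crank '[[0,0,0,0,0,0.02]]'|sed -n 4p; python3 q.py
```

```text
wrist_force: [-4.4, -0.3, 10.3]
torque [0.12 1.1  0.33] yaw 55.6
wrist_force: [-5.1, -0.1, 10.0]
torque [0.12 1.15 0.31] yaw 53.8
wrist_force: [-4.5, 0.0, 9.7]
torque [0.16 1.15 0.37] yaw 52.1
```

```bash
python3 -m crank '[[0,0,0,0,0,0.03]]'|sed -n 4p; python3 q.py
python3 -m crank '[[0,0,0,0,0,0.03]]'|sed -n 4p; python3 q.py
python3 -c "
from h import *
a=snap('wrist','w4')['img'];b=snap('side','s4')['img']
b=cv2.resize(b[150:300,240:380],None,fx=2.8,fy=2.8,interpolation=2)
cv2.imwrite('pics/v4.png',np.hstack([a[:,150:460],cv2.resize(b,(392,420))]))"
```

```text
wrist_force: [-4.6, -0.1, 9.6]
torque [0.06 1.16 1.23] yaw 49.4
wrist_force: [-5.2, -0.5, 9.8]
torque [0.01 1.15 2.11] yaw 46.7
```

View pics/v4.png

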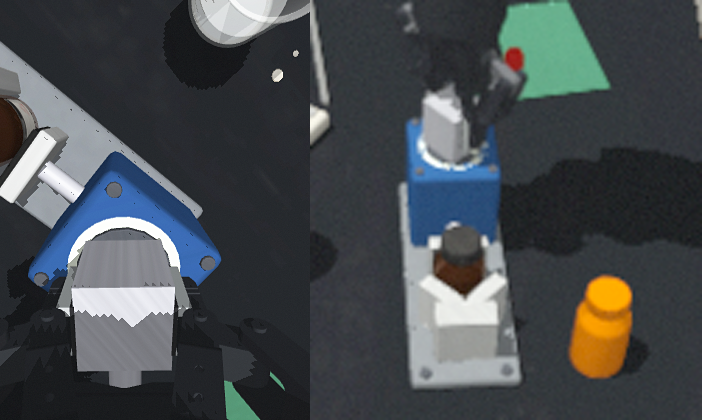

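The stop is reached: torque rises to 2.1 N m and the side view shows the bottle upright between jaw and V. I'll hold briefly, back off within the play and lift.

```bash
python3 -m crank '[[0,0,0,0,0,0],[0,0,0,0,0,0],[0,0,0,0,0,0]]'|sed -n 4p; python3 q.py
python3 -m crank '[[0,0,0,0,0,-0.045],[0,0,0,0,0,-0.045],[0,0,-0.1,0,0,0],[0,0,0,0,0,0]]'|sed -n 1,4p; python3 q.py
python3 -m crank '[[0,0,-0.3,0,0,0],[0,0,-0.3,0,0,0],[0,0,0,0,0,0]]'; python3 q.py
```

```text
wrist_force: [-4.6, -0.3, 10.2]
torque [0.02 1.09 1.  ] yaw 46.8
time_s: 17.4
tool_pos: [541.5, 1.4, 112.5]
tool_rot: [0.0, 0.888, 0.46, 0.0]
wrist_force: [0.2, -0.5, 0.8]
torque [-0.04 -0.05  0.01] yaw 54.7
time_s: 17.7
tool_pos: [541.4, 1.4, 125.1]
tool_rot: [0.0, 0.888, 0.46, 0.0]
wrist_force: [0.9, 0.2, -1.1]
width: 37.3
gripper_force: 51.7
torque [-0.08 -0.25  0.  ] yaw 54.8
```

```bash
python3 -m crank '[[0,0,-0.5,0,0,0],[0,0,-0.9,0,0,0],[0,0,-0.9,0,0,0],[0,0,-0.9,0,0,0],[0,0,-0.9,0,0,0]]'|sed -n 2p
python3 -m crank '[[0,0,-0.9,0,0,0],[-0.84,0.407,0,0,0,0],[-0.84,0.407,0,0,0,0],[-0.84,0.407,0,0,0,0],[-0.84,0.407,0,0,0,0]]'|sed -n 2p
python3 -m crank '[[-0.84,0.407,0,0,0,0],[-0.84,0.407,0,0,0,0],[-0.84,0.407,0,0,0,0],[-0.84,0.407,0,0,0,0],[-0.84,0.407,0,0,0,0]]'|sed -n 2p
python3 -m crank '[[-0.84,0.407,0,0,0,0],[-0.84,0.407,0,0,0,0],[-0.84,0.407,0,0,0,0],[-0.84,0.407,0,0,0,0],[0,0,0,0,0,0]]'
python3 -c "
from h import *
d=snap('top','t5');a=cv2.resize(d['img'][190:290,215:425],None,fx=3.6,fy=3.6,interpolation=2);cv2.imwrite('pics/v5.png',a)
for n in('top','side'):
  i=d if n=='top' else snap('side','s5')
  print(n,[b for lo,hi in(((0,150,90),(6,255,255)),((174,150,90),(180,255,255))) for b in blobs(i['img'],lo,hi,5)[1] if (340<b[1][0]<430 and 195<b[1][1]<290) or n=='side' and 260<b[1][0]<360 and 90<b[1][1]<200], proj(i,[462,-295,287]))"
```

```text
tool_pos: [540.7, 1.7, 207.1]
tool_pos: [528.5, -72.7, 224.4]
tool_pos: [513.4, -164.8, 224.3]
time_s: 19.7
tool_pos: [501.1, -239.6, 224.1]
tool_rot: [-0.0, 0.888, 0.459, -0.0]
wrist_force: [0.4, 0.3, -2.9]
width: 37.5
gripper_force: 52.2
top [] [424.41346932 239.8015603 ]
side [] [330.22095591  75.13243944]
```

View pics/v5.png

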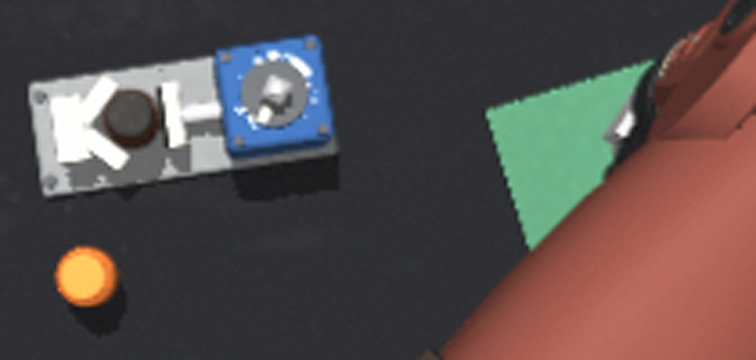

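The top view shows the bottle in the V with the jaw against it and the index mark turned. Lowering the crank onto the mat.

```bash
python3 -m crank '[[0,0,0.9,0,0,0],[0,0,0.9,0,0,0],[0,0,0.9,0,0,0],[0,0,0.9,0,0,0],[0,0,0.9,0,0,0]]'|sed -n 2p
python3 -m crank '[[0,0,0.9,0,0,0],[0,0,0.9,0,0,0],[0,0,0.9,0,0,0],[0,0,0.9,0,0,0],[0,0,0.9,0,0,0]]'|sed -n 2p
python3 -m crank '[[0,0,0.9,0,0,0],[0,0,0.5,0,0,0],[0,0,0,0,0,0]]'|sed -n 2,4p
python3 -m crank '[[0,0,0.1,0,0,0],[0,0,0,0,0,0]]'|sed -n 2,4p
python3 -m crank '[[0,0,0.03,0,0,0],[0,0,0,0,0,0]]'|sed -n 2,4p
```

```text
tool_pos: [501.9, -236.9, 133.7]
tool_pos: [501.9, -236.9, 43.8]
tool_pos: [501.0, -236.6, 14.9]
tool_rot: [-0.001, 0.888, 0.461, -0.001]
wrist_force: [-0.1, -0.4, -2.7]
tool_pos: [502.3, -238.2, 15.2]
tool_rot: [0.001, 0.888, 0.46, 0.0]
wrist_force: [-0.5, 0.2, -2.8]
tool_pos: [502.1, -238.2, 14.3]
tool_rot: [0.0, 0.888, 0.46, 0.0]
wrist_force: [-0.6, 0.9, -2.7]
```

```bash
python3 -m crank '[[0,0,0.08,0,0,0],[0,0,0,0,0,0]]'|sed -n 2,4p
python3 -m crank '[[0,0,0.05,0,0,0],[0,0,0,0,0,0]]'|sed -n 2,4p
python3 -m crank '[[0,0,0.05,0,0,0],[0,0,0,0,0,0]]'|sed -n 2,4p
```

```text
tool_pos: [501.8, -238.0, 12.0]
tool_rot: [-0.0, 0.888, 0.46, -0.0]
wrist_force: [-0.3, 0.3, -2.3]
tool_pos: [501.8, -238.0, 11.0]
tool_rot: [-0.0, 0.888, 0.46, -0.0]
wrist_force: [0.6, 0.2, -2.9]
tool_pos: [501.8, -238.0, 10.9]
tool_rot: [0.0, 0.888, 0.46, -0.0]
wrist_force: [-2.5, 3.0, 6.0]
```

Contact with the mat. I'll release and lift straight up.

```bash
python3 -m crank '[[0,0,0,0,0,0],[0,0,0,0,0,0],[0,0,0,0,0,0],[0,0,0,0,0,0],[0,0,0,0,0,0]]' 100 | tail -5
python3 -m crank '[[0,0,-0.5,0,0,0],[0,0,-0.9,0,0,0],[0,0,-0.9,0,0,0],[0,0,-0.9,0,0,0],[0,0,-0.9,0,0,0]]'|sed -n 2,5p
python3 -m crank '[[0,0,-0.9,0,0,0],[0,0,-0.9,0,0,0],[0,0,-0.9,0,0,0],[0,0,-0.9,0,0,0],[0,0,-0.9,0,0,0]]'|sed -n 2p
python3 -m crank '[[0,0,-0.9,0,0,0],[0,0,-0.5,0,0,0],[0,0,0,0,0,0],[0,0,0,0,0,0]]'
python3 -c "
from h import *
a=snap('wrist','w6')['img'];b=cv2.resize(snap('side','s6')['img'][110:310,220:380],(336,420),interpolation=2)
cv2.imwrite('pics/v6.png',np.hstack([a[:,80:500],b]))"
```

```text
tool_pos: [501.8, -238.0, 10.1]
tool_rot: [0.0, 0.888, 0.46, -0.0]
wrist_force: [0.6, 0.2, -0.2]
width: 85.2
gripper_force: 0.0
tool_pos: [501.9, -238.0, 93.7]
tool_rot: [0.0, 0.888, 0.46, 0.0]
wrist_force: [0.1, 0.1, 0.0]
width: 85.6
tool_pos: [501.8, -238.0, 183.7]
time_s: 24.0
tool_pos: [501.7, -237.9, 209.7]
tool_rot: [-0.0, 0.888, 0.46, -0.0]
wrist_force: [0.1, -0.2, -0.2]
width: 85.2
gripper_force: 0.0
```

View pics/v6.png

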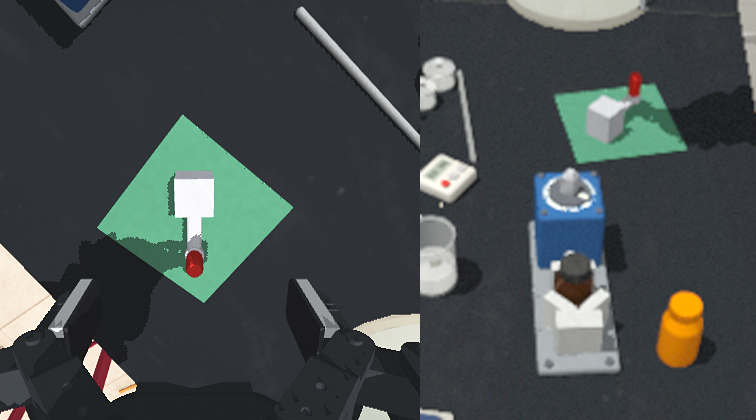

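The crank stands upright on the mat, hub at (195,195) and post at (195,255), both well inside the mat. The bottle is clamped in the V. Handing in.

```bash
python3 -c "
from h import *
print(workorder.finish_job())"
```

```text
the job is handed in; nothing more can be done
None
```

The job is handed in with no verdict returned: the shaft was turned to its stop, the bottle is clamped upright in the V, and the crank stands socket down on the mat with its hub and post over it, at about 24 of the 72 s.

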